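# Put the pickle tub to press under a ratchet press

### The arm

A 6-joint arm with a two-finger parallel gripper is mounted at the origin on the work surface. World frame = base frame: x ahead of the robot, y to its left, z up, the work surface at z = 0. Lengths are in mm, angles in rad, forces in N, time in s.
With the tool pointing down it reaches from about 325 to 750 mm from the base axis. Payload 7.6 kg.
Tool frame: the origin (TCP) lies between the finger pads; the fingertips stand 25 mm ahead of it and the grasp point (between the pads) lies 6 mm ahead of it (manip.tip_extent is the distance from the TCP to the fingertips, in mm); z points along the fingers, y is the line along which they close (so a half turn about z gives the same grasp; the last joint's range is limited). The gripper opens to 85 mm and grips with 20 to 120 N. Pads are 22 mm wide; open, the fingers measure 114 mm over their backs; the gripper's body (76 mm by 85 mm) begins 54 mm behind the grasp point. The pads swing forward as they close: fully open they stand 13 mm farther back than shut.
Start: joints at [-1.304, 0.052, 1.401, -0, 1.689, -0.07], TCP at [173.521, -495.516, 230.523] pointing down, gripper open.
Joint ranges: [-2.9, 2.9], [-0.91, 2.17], [0.12, 2.37], [-1.06, 4.2], [0.26, 2.73], [-2.93, 2.93]. Speed limits (rad/s): [2.57, 2.57, 3.01, 3.14, 3.14, 3.14].

### API

Orientations are given as [roll, pitch, yaw] about the fixed x, y, z axes, in that order (R = Rz(yaw) Ry(pitch) Rx(roll)).
In Python, from bench import manip, vision, order gives the robot as it stands.
- The arm moves only by the tool step_arm, never from a script. Its argument "steps" is a list that holds one entry, the list of rows, each a list of 7 numbers: the shift along the tool's x, y, z in cm, then the turn, a rotation vector about the tool's x, y, z in rad, then the opening, from 0 (shut) to 1 (fully open). A call has 1 to 12 rows; each row shifts and turns the commanded pose from where the row before left it, along the tool's axes as they then stand; what a row does not reach is not made up. A row lasts 1/8 s, in which the tool goes at most 62.5 mm and 10.7 degrees, less where a joint would pass 70% of its speed; a pose out of reach is approached as far as the arm can. A call with a gripper value outside its range is refused whole. The fingers move at their own pace and stop on an object; the grip force is fixed at half the most. Time passes only in rows, so rows that do not move let the fingers close. It gives the time, the measured TCP pose, the force, the opening and the grip force at its end, in the units of the state.
- manip.read_state(): the state, without advancing time (a new reading comes with each control period).
- vision.capture(name): name is "scene" or "top" or "wrist"; returns (picture, depth): 420x560x3 uint8, blue, green, red; 420x560 float32, mm along the optical axis (not along the pixel's ray), 0 where there is no reading.
- vision.camera_info(name): a dict with "intrinsics" (3x3 intrinsics, pixels), "k1" (the pictures are not rectified: a ray, as slopes to the right and down, at radius r is drawn at 1 + k1 r^2 times it, then the intrinsics apply), "R" (3x3) and "t" (3): a world point X has camera coordinates R X + t. Camera axes: x right, y down, z forward; pixel columns grow to the right and rows downward; lengths in mm; the calibration is good to about 2 mm. A picture is of the moment at which its call begins: read the wrist's pose just before it. camera_info takes no time and is no camera call; for the wrist camera it gives the pose at the moment of the call.
- order.close_job(): hands the job in; it is judged then, once.
The state is a dict: "t": time; "joints": joint angles; "joint_velocities": joint speeds; "joint_torque": joint torques, N m; "tcp_pos": TCP position; "eef_rot": TCP orientation; "force": force on the tool from outside, world axes, zero at the start; "ft_torque": the same for the moment, N m; "grip_width": finger opening in mm; "grip_force": force on a finger pad.
Only numpy, scipy, OpenCV 4.12 (cv2) and the standard library are available. Lean on these libraries where they do the work, as an engineer would, in place of code of your own. Each camera call takes 0.05 s, during which the arm holds its last target. There are 200 camera calls.

### The job

Put the pickle tub to press. The ratchet holds the plate down: flip the red-balled pawl over to free the ratchet, raise the plate fully by its knob and slide the tub by its handle under it until it meets the back stop. Finally, with the pawl flipped back onto the rack, press the knob down with about 2 kg of force, so that the plate bears firmly on the sprung lid and the ratchet keeps it pressed after you let go; leave the crockery around it alone.

Things in the scene. Friction and masses are not known exactly. Their poses are not given: they have to be found in the camera images.
- press: Steel press, fixed to the counter. Origin: on the counter under the ram's axis; x points into the press, away from its open front (robot side), y left, z up. The tub's origin comes to x 0, y 0 when home. Posts at y +-64 mm, 22 mm deep in x; beam from z 120 to 145 mm, x +-17, y +-74 mm. Pawl lugs on the beam reach z 182 mm at x -16 to +16, y 9 to 23 mm.
- back_stop (a point): Middle of the top edge of the back stop's front face: press x +42, y 0, z 32 mm. The tub's back wall meets it when home. Two rails 15 mm high guide the tub's sides: press x -30 to +55 mm, inner faces at y +-49 mm.
- ram (a joint): Height of the ram above its lowest position, 0 to 0.048 m. Ram: toothed bar (6 mm pitch) with knob on top and plate below. Stiff guide (about 4 N, damped): it stays where left when unloaded. With the pawl on the rack it goes down, clicking, but not up; with the pawl off it goes both ways. Pressed, it settles back up to 6 mm onto a tooth when let go, losing up to 5 N.
- knob_top (a point): Centre of the flat top of the ram's black round knob, 32 mm diameter and 32 mm tall, on the press axis; 222 mm above the counter at ram 0. Below the knob the bar is 12 mm square.
- plate_bottom (a point): Centre of the underside of the white round plate at the foot of the ram, 60 mm diameter, 10 mm thick; 40 mm above the counter at ram 0, 88 mm at ram 0.048. The tub passes under it only when raised (lid top up to 70 mm).
- pawl (a joint): Pawl angle, 0 to 1.15 rad. 0: on the rack, red ball leaning to the press's +y (rises to 0.3 riding over teeth). 1.15: flipped off, ball leaning to -y. Ball upright at 0.55; past that an over-centre spring snaps it to the other side, where it stays; pushing the ball over takes 1 to 2 N. Axle along press x, at y 16 mm, z 175 mm.
- pawl_ball (a point): Centre of the red ball, 20 mm diameter, at the end of the pawl's tail, 58 mm from the axle, always at press x +30 mm. In the press frame about (30, 46, 224) mm when on the rack, (30, -17, 223) mm when off.
- tub: White square tub, 84 by 84 mm, rim 62 mm high, 0.5 kg with lid, loose on the counter. Origin: centre of its underside; x points from handle to tub, z up. It starts in front of the press and enters between the rails with 7 mm to spare each side.
- tub_handle (a point): Grip point of the tub's wooden handle: a bar 14 mm wide in the tub's y, 24 mm tall (z 30 to 54 mm), sticking out to -x; from tub x -147 to -42 mm. This point is at x -122, z 42 mm in the tub's frame.
- lid: The tub's wooden drop lid, moving up and down in the tub; origin about at the tub's underside, 66 mm below the lid's top; axes as the tub.
- lid_top (a point): Centre of the top of the wooden lid, 74 by 74 mm, inside the tub's rim; its height unpressed varies from 62 to 70 mm with the filling. It sits on a spring of unstated stiffness and yields up to 26 mm, so press by feel.
- rice_bowl: White rice bowl, 116 mm across, 65 mm high.
- soup_bowl: Dark wooden soup bowl, 112 mm across, 70 mm high.
- dish: Orange-brown small dish, 110 mm across, 22 mm high.
- tea_cup: Blue tea cup, 72 mm across, 80 mm high.
- sauce: Amber sauce bottle, 60 mm diameter, 160 mm high.
- rest: Black chopstick rest, 50 by 22 by 14 mm.
- pickle_jar: Green pickle jar, 80 mm diameter, 110 mm high.
Not all that is in view belongs to the job. What is shaped like the tub but green is not meant.

How it is judged:
By the outcome, as a careful person would: the job done as asked, in the order asked, and still so for the second after the job is handed in, with the robot touching nothing.
It also fails if it takes over 72 s, if anything falls off the work surface, if the arm or the gripper's body presses on something with over 40 N, if the wrist force passes 120 N, or if a joint passes its speed limit or range.

## Working session

There is one attempt and no reset: what is moved stays moved. The work goes in short steps, Python scripts to look and compute and a tool call to move; the robot and the scene stay as the last step left them, time stands still between calls to the robot, and variables do not carry over. Pictures are saved under pics/ and viewed, at most 10 in all, crops included, and the job is handed in when it is done.

Besides the shell and the picture viewer there is one more tool, called after "Call:" by a JSON object that holds its "op" and its "data". step_arm: Moves the arm, as the interface text tells. Its arguments: {"type":"object","properties":{"steps":{"type":"array","items":{"type":"array","items":{"type":"array","items":{"type":"number"}}}}},"required":["steps"]}

```bash
ls; mkdir -p pics; cat > h.py <<'E'
import numpy as np, cv2
from bench import manip, vision, order
def cap(name,fn):
    info=vision.camera_info(name); im,d=vision.capture(name)
    cv2.imwrite('pics/'+fn+'.png',im); np.savez('pics/'+fn+'.npz',im=im,d=d,K=info['intrinsics'],k1=info['k1'],R=info['R'],t=info['t'])
    return im,d
def ray(f,u,v):
    K=f['K'];x=(u-K[0,2])/K[0,0];y=(v-K[1,2])/K[1,1]
    a,b=x,y
    for _ in range(20):
        s=1+f['k1']*(a*a+b*b);a,b=x/s,y/s
    return np.array([a,b,1.])
def world(f,u,v,d=None,z=None):
    r=ray(f,u,v);R,t=f['R'],np.array(f['t']).ravel()
    if z is not None:
        c=-R.T@t;w=R.T@r;return c+w*(z-c[2])/w[2]
    if d is None: d=np.median(f['d'][v-1:v+2,u-1:u+2])
    return R.T@(r*d-t)
def pix(f,X):
    c=f['R']@np.array(X)+np.array(f['t']).ravel();a,b=c[:2]/c[2];s=1+f['k1']*(a*a+b*b)
    return f['K'][0,0]*a*s+f['K'][0,2],f['K'][1,1]*b*s+f['K'][1,2]
def L(fn): return dict(np.load('pics/'+fn+'.npz'))
E
python3 - <<'E'
from h import *
a,_=cap('scene','s0');b,_=cap('top','t0')
s=manip.read_state();print(s['t'],s['tcp_pos'],s['eef_rot'],s['force'],s['grip_width'])
for n in('s0','t0'):
    f=L(n);print(f['R'],f['t'],f['K'])
E
```

```text
pics
0.1 [ 173.44535099 -495.22882483  229.72051517] [-3.14010689e+00 -8.33792725e-05  3.36802438e-01] [ 0.09684028 -0.20666367  0.08917114] 85.29772330383375
[[-0.89185525  0.45213303  0.01303561]
 [ 0.28358828  0.58137932 -0.76261116]
 [-0.35238033 -0.67644202 -0.64672583]] [ 466.64992802   -3.30915779 1281.2574017 ] [[389.81003351   0.         278.00768507]
 [  0.         389.81003351 209.96557329]
 [  0.           0.           1.        ]]
[[ 0.08978907 -0.99595757 -0.00253923]
 [-0.97362325 -0.08723805 -0.21082525]
 [ 0.20975149  0.02140205 -0.97752047]] [ -37.97177065  552.3598743  1396.78835128] [[536.72803879   0.         280.93158427]
 [  0.         536.72803879 207.67264885]
 [  0.           0.           1.        ]]
```

View pics/s0.png

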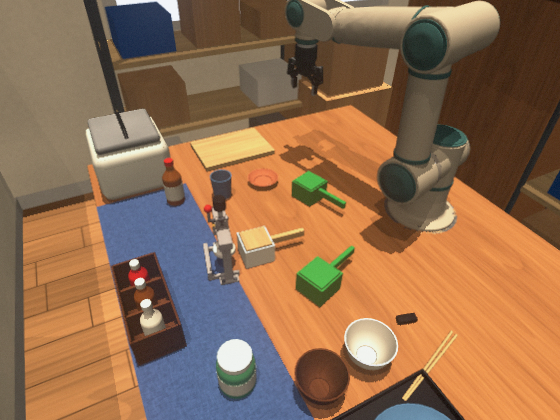

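View pics/t0.png

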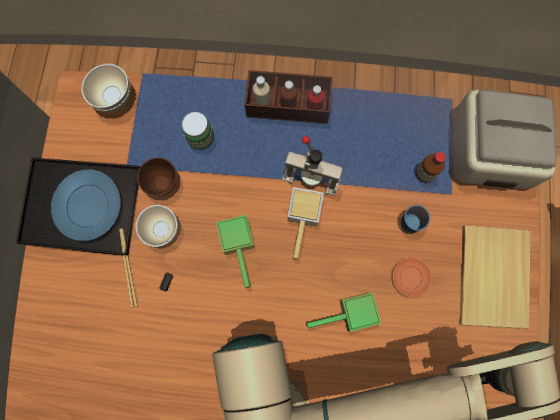

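The scene shows the press at top (313,172), its black knob at (315,157) and red ball at (306,140). Candidates for the tub are the white one with a wooden lid at top (305,205), and the green ones at (236,235) and (360,312). I choose the white one and will check it in a close crop.

```bash
python3 - <<'E'
from h import *
im=L('t0')['im'][125:265,250:370]; a=cv2.resize(im,None,fx=4.2,fy=4.2,interpolation=3)
im=L('s0')['im'][190:290,195:310]; 
cv2.imwrite('pics/c1.png',a)
f=L('t0')
for n,u,v in [('knob',315,157),('ball',306,140),('lid',305,205),('hend',297,255),('hmid',300,238)]:
    print(n,world(f,u,v))
E
```

```text
knob [650.45684185 -63.6148458  229.43325812]
ball [688.79095787 -38.13527727 239.08130974]
lid [564.30509189 -52.55022087  69.84776998]
hend [429.2276225  -42.67288651  55.68794357]
hmid [476.07149601 -46.86710136  53.69086947]
```

View pics/c1.png

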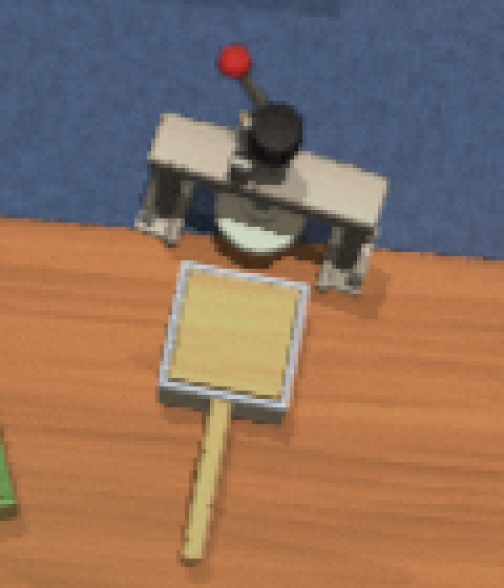

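The close crop confirms it: a white tub with a wooden lid, handle pointing toward the robot, and the press right behind it, slightly skewed. The ball leans left (+y), so the pawl is on the rack.

```bash
python3 - <<'E'
from h import *
f=L('t0')
W=lambda u,v,z:world(f,250+(u+.5)/4.2-.5,125+(v+.5)/4.2-.5,z=z)
bl,br,fl,fr=[W(*p,145) for p in [(165,115),(388,178),(150,155),(375,222)]]
print('beam',bl,br,fl,fr,(bl+br+fl+fr)/4, 'lens',np.linalg.norm(bl-br),np.linalg.norm(fl-fr),np.linalg.norm(bl-fl))
e=(bl-br)+(fl-fr);print('press yaw',np.arctan2(-e[0],e[1]))
c=[W(*p,62) for p in [(183,262),(310,287),(287,408),(162,385)]]
print('tub',sum(c)/4,[np.linalg.norm(c[i]-c[i-1]) for i in range(4)])
e=(c[0]-c[3])+(c[1]-c[2]);print('tubyaw',np.arctan2(e[1],e[0]))
e=(c[0]-c[1])+(c[3]-c[2]);print('tubyaw2',np.arctan2(-e[0],e[1]))
print('hend',W(193,555,54),'hroot',W(219,403,54))
print('knobtop',W(277,130,230),'ball',W(235,62,226))
# depth cloud
d=f['d'];pts=np.array([[*world(f,u,v),u,v] for v in range(125,265) for u in range(250,370) if d[v,u]>0])
b,g,r=[f['im'][pts[:,4].astype(int),pts[:,3].astype(int),i].astype(int) for i in range(3)]
k=(pts[:,2]>215)&(abs(pts[:,0]-650)<25)&(abs(pts[:,1]+63)<25);print('knob cloud',k.sum(),pts[k,:3].mean(0),np.percentile(pts[k,2],[10,50,90]))
k=(r>120)&(g<60)&(b<60)&(pts[:,2]>180);print('ball cloud',k.sum(),pts[k,:3].mean(0))
k=(pts[:,2]>138)&(pts[:,2]<150);print('beam cloud',k.sum());m=cv2.minAreaRect(pts[k,:2].astype(np.float32));print(m)
k=(pts[:,2]>56)&(pts[:,2]<76)&(pts[:,0]>510)&(pts[:,0]<612);print('tub cloud',cv2.minAreaRect(pts[k,:2].astype(np.float32)),pts[(abs(pts[:,0]-564)<25)&(abs(pts[:,1]+52)<20),2].mean())
E
```

```text
beam [685.05494693   2.35639124 145.        ] [ 656.91910373 -138.63197988  145.        ] [658.31201973   9.3637563  145.        ] [ 627.99092621 -132.4027891   145.        ] [657.06924915 -64.82865536 145.        ] lens 143.76837782403007 144.97283229834005 27.645746876567838
press yaw -0.20386847788248294
tub [567.8648036  -54.50034094  62.        ] [np.float64(82.654273801542), np.float64(84.03719791642878), np.float64(81.45696472602195), np.float64(81.53616062914668)]
tubyaw -0.09395082295557296
tubyaw2 -0.10353700318925257
hend [424.37826538 -39.29651042  54.        ] hroot [524.02461667 -47.65928936  54.        ]
knobtop [654.05052337 -64.71580021 230.        ] ball [694.94525361 -37.15054671 226.        ]
knob cloud 141 [654.72307078 -63.55310657 228.36167807] [223.98529074 229.46631691 230.60821488]
ball cloud 38 [691.26857131 -36.60829978 237.09334724]
beam cloud 623
((656.93115234375, -63.69915771484375), (147.8528594970703, 36.37105178833008), 77.98564147949219)
tub cloud ((566.7799072265625, -52.26258850097656), (84.25523376464844, 89.05240631103516), 84.20902252197266) 68.58549640309981
```

Call:
{"op": "step_arm", "data": {"steps": [[[0, 0, -2.5, 0, 0, 0.181, 0], [0, 0, -2.5, 0, 0, 0.181, 0], [0, 0, -2.5, 0, 0, 0.181, 0], [3.2, -4.5, 0, 0, 0, 0, 0], [3.2, -4.5, 0, 0, 0, 0, 0], [3.2, -4.5, 0, 0, 0, 0, 0], [3.2, -4.5, 0, 0, 0, 0, 0], [3.2, -4.5, 0, 0, 0, 0, 0], [3.2, -4.5, 0, 0, 0, 0, 0], [3.2, -4.5, 0, 0, 0, 0, 0], [3.2, -4.5, 0, 0, 0, 0, 0], [3.2, -4.5, 0, 0, 0, 0, 0]]]}}

```text
t: 1.6
tcp_pos: [539.4, -156.6, 305.1]
eef_rot: [3.141, 0.0, -0.206]
force: [1.0, -0.8, 0.6]
grip_width: 0.1
grip_force: 0.0
```

```bash
cat >> h.py <<'E'
P0=np.array([656.,-64.]);YAW=-0.206
def pf(p): # world -> press frame
    c,s=np.cos(YAW),np.sin(YAW);d=np.array(p[:2])-P0;return np.round([c*d[0]+s*d[1],-s*d[0]+c*d[1],p[2]],1)
def st():
    s=manip.read_state();print('t',round(s['t'],2),'press',pf(s['tcp_pos']),'rot',np.round(s['eef_rot'],3),'F',np.round(s['force'],1),'w',round(s['grip_width'],1),'j',np.round(s['joints'],2))
E
python3 -c "from h import *;st()"
```

```text
t 1.6 press [ -95.2 -114.5  305.1] rot [ 3.141  0.    -0.206] F [ 1.  -0.8  0.6] w 0.1 j [-0.35  0.15  1.14 -0.    1.84  1.43]
```

Call:
{"op": "step_arm", "data": {"steps": [[[3.3, -4.7, 0, 0, 0, 0, 0], [3.3, -4.7, 0, 0, 0, 0, 0], [3.3, -4.7, 0, 0, 0, 0, 0], [3.3, -4.7, 0, 0, 0, 0, 0], [0, 0, 0, 0, 0, 0, 0], [0, 0, 3, 0, 0, 0, 0], [0, 0, 2.7, 0, 0, 0, 0], [0, 0, 0, 0, 0, 0, 0]]]}}

```text
t: 2.6
tcp_pos: [704.8, -1.7, 245.8]
eef_rot: [3.141, 0.005, -0.207]
force: [-0.0, 1.1, -0.6]
grip_width: -0.4
grip_force: 0.0
```

```bash
python3 - <<'E'
from h import *
st();a,_=cap('scene','s1');b,_=cap('top','t1')
a=cv2.resize(a[170:300,180:280],None,fx=4,fy=4,interpolation=3);b=cv2.resize(b[115:245,260:360],None,fx=4,fy=4,interpolation=3)
cv2.imwrite('pics/c2.png',np.hstack([a,b]))
E
```

```text
t 2.6 press [ 35.   71.  245.8] rot [ 3.141  0.005 -0.207] F [-0.   1.1 -0.6] w -0.4 j [-0.05  0.6   0.71 -0.    1.84  1.72]
```

View pics/c2.png

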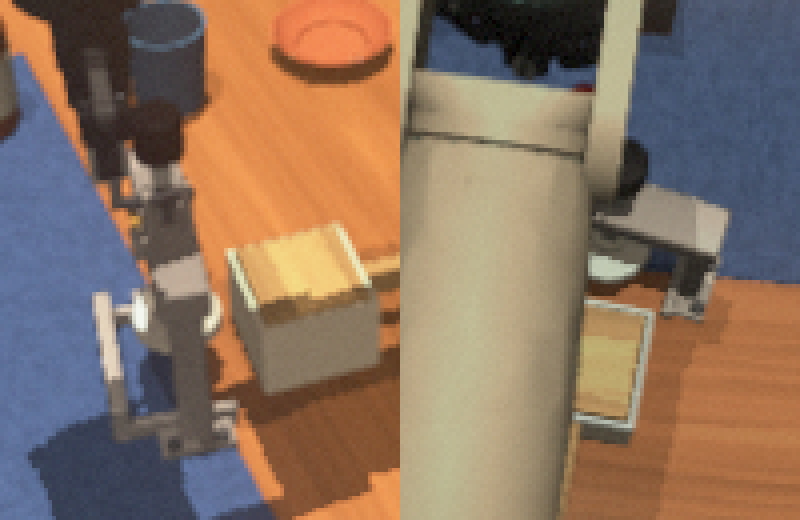

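The gripper stands on the ball's +y side; the ball is just visible at (585,88) in the right half. Everything is clear, so I push.

Call:
{"op": "step_arm", "data": {"steps": [[[0.2, 1, 0, 0, 0, 0, 0], [0, 0.8, 0, 0, 0, 0, 0], [0, 0.8, 0, 0, 0, 0, 0], [0, 0.8, 0, 0, 0, 0, 0], [0, 0.8, 0, 0, 0, 0, 0], [0, 0, 0, 0, 0, 0, 0], [0, -2, 0, 0, 0, 0, 0], [0, -2, -4, 0, 0, 0, 0], [0, 0, -2.5, 0, 0, 0, 0.85]]]}}

```text
t: 3.82
tcp_pos: [707.9, 0.2, 315.3]
eef_rot: [-3.141, -0.002, -0.203]
force: [0.7, 0.5, -0.0]
grip_width: 17.3
grip_force: 0.0
```

Call:
{"op": "step_arm", "data": {"steps": [[[-4, 4, 0, 0, 0, 0, 0.85], [-3, 4, 0, 0, 0, 0, 0.85], [-4, 0, 0, 0, 0, 0, 0.85], [-4, 0, 0, 0, 0, 0, 0.85], [0, 0, 0, 0, 0, 0, 0.85]]]}}

```text
t: 4.45
tcp_pos: [543.0, -49.2, 314.3]
eef_rot: [-3.141, -0.001, -0.204]
force: [-1.0, -0.3, 0.7]
grip_width: 72.3
grip_force: 0.0
```

```bash
python3 - <<'E'
from h import *
st();a,_=cap('scene','s2');b,_=cap('top','t2')
a=cv2.resize(a[170:300,180:280],None,fx=4,fy=4,interpolation=3);b=cv2.resize(b[115:245,260:360],None,fx=4,fy=4,interpolation=3)
cv2.imwrite('pics/c3.png',np.hstack([a,b]))
for n in('s2','t2'):
    f=L(n);im=f['im'].astype(int);x0=(180,280,170,300) if n=='s2' else (260,360,115,245)
    m=(im[...,2]>100)&(im[...,1]<70)&(im[...,0]<70);vv,uu=np.nonzero(m);k=(uu>x0[0])&(uu<x0[1])&(vv>x0[2])&(vv<x0[3])
    P=np.array([world(f,u,v) for u,v in zip(uu[k],vv[k])])
    if len(P): P=P[(P[:,2]>150)]; print(n,len(P),len(P) and pf(np.median(P,0)))
E
```

```text
t 4.45 press [-113.6   -8.6  314.3] rot [-3.141e+00 -1.000e-03 -2.040e-01] F [-1.  -0.3  0.7] w 72.3 j [-0.16  0.11  1.18  0.    1.86  1.62]
s2 45 [ 30.7  39.6 232.7]
t2 0 0
```

View pics/c3.png

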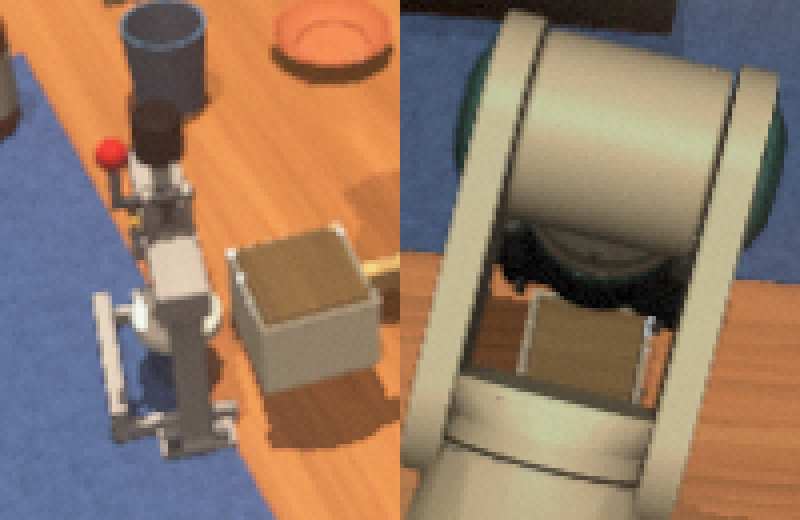

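The ball is still upright at left (112,154), on the +y side, so the push was too short. I'll push further.

Call:
{"op": "step_arm", "data": {"steps": [[[4, -2.2, 0, 0, 0, 0, 0], [4, -2.2, 0, 0, 0, 0, 0], [4, -2.2, 0, 0, 0, 0, 0], [3.2, -1.7, 0, 0, 0, 0, 0], [0, 0, 3.5, 0, 0, 0, 0], [0, 0, 3.4, 0, 0, 0, 0], [0, 1, 0, 0, 0, 0, 0], [0, 1, 0, 0, 0, 0, 0], [0, 1, 0, 0, 0, 0, 0], [0, 0, 0, 0, 0, 0, 0]]]}}

```text
t: 5.8
tcp_pos: [704.2, -31.6, 246.3]
eef_rot: [-3.141, -0.003, -0.208]
force: [0.9, -0.4, 0.5]
grip_width: 0.2
grip_force: 0.0
```

```bash
python3 -c "from h import *;st()"
```

```text
t 5.8 press [ 40.5  41.6 246.3] rot [-3.141e+00 -3.000e-03 -2.080e-01] F [ 0.9 -0.4  0.5] w 0.2 j [-0.1   0.59  0.71 -0.    1.83  1.68]
```

Call:
{"op": "step_arm", "data": {"steps": [[[-0.4, 0.8, 0, 0, 0, 0, 0], [0, 0.8, 0, 0, 0, 0, 0], [0, 0.8, 0, 0, 0, 0, 0], [0, 0.8, 0, 0, 0, 0, 0], [0, 0.4, 0, 0, 0, 0, 0], [0, 0, 0, 0, 0, 0, 0]]]}}

```text
t: 6.55
tcp_pos: [692.7, -65.0, 244.5]
eef_rot: [3.142, -0.0, -0.207]
force: [0.5, -0.0, 0.8]
grip_width: -0.1
grip_force: 0.0
```

```bash
cat >> h.py <<'E'
def ball(n):
    f=L(n);im=f['im'].astype(int);R=np.array([[1,0,30],[0,1,0]])
    m=(im[...,2]>90)&(im[...,1]<70)&(im[...,0]<70)&(f['d']>0);vv,uu=np.nonzero(m)
    P=np.array([pf(world(f,u,v)) for u,v in zip(uu,vv)])
    k=(abs(P[:,0]-30)<30)&(abs(P[:,1])<80)&(P[:,2]>195)&(P[:,2]<260);print(n,k.sum(),np.median(P[k],0) if k.any() else '')
E
python3 - <<'E'
from h import *
st();cap('scene','s3');cap('top','t3');ball('s3');ball('t3')
E
```

```text
t 6.55 press [ 36.1   6.5 244.5] rot [ 3.142 -0.    -0.207] F [ 0.5 -0.   0.8] w -0.1 j [-0.15  0.56  0.76 -0.    1.82  1.63]
s3 47 [ 30.6  39.8 234.9]
t3 1 [ 24.   33.7 237.9]
  return _methods._mean(a, axis=axis, dtype=dtype,
  ret = ret.dtype.type(ret / rcount)
```

```bash
python3 - <<'E'
from h import *
f=L('s3');a=cv2.resize(f['im'][150:260,160:290],None,fx=5,fy=5,interpolation=3)
cv2.imwrite('pics/c4.png',a)
print(manip.tip_extent if not callable(manip.tip_extent) else manip.tip_extent())
print(-f['R'].T@f['t'], [((pix(f,p)[0]-160)*5,(pix(f,p)[1]-150)*5) for p in [(692.7,-65,219.5),(692.7,-65,244.5)]])
E
```

```text
25.0
[868.61253155 657.63237787 820.01558574] [(np.float64(221.6411837676506), np.float64(274.84091022559767)), (np.float64(215.89390220033792), np.float64(234.18125153537474))]
```

View pics/c4.png

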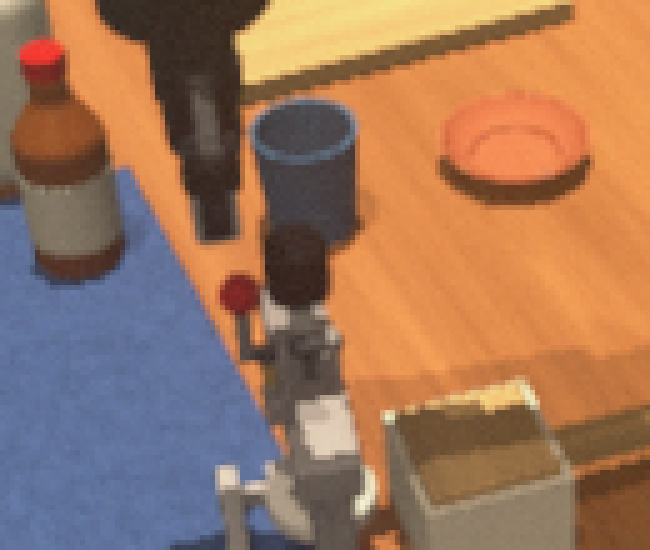

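The scene picture shows the shut fingertips at crop (217,241), above and beyond the ball at (239,294), which is still on +y. I'll check the true fingertip position by depth.

```bash
python3 - <<'E'
from h import *
f=L('s3')
for v in range(188,202,2):
    print(v,[list(pf(world(f,u,v,d=f['d'][v,u]))) for u in (201,204,206)])
E
```

```text
188 [[np.float64(38.6), np.float64(19.7), np.float64(280.8)], [np.float64(31.9), np.float64(19.1), np.float64(279.2)], [np.float64(27.1), np.float64(12.4), np.float64(273.3)]]
190 [[np.float64(39.3), np.float64(19.1), np.float64(274.8)], [np.float64(32.5), np.float64(19.0), np.float64(273.5)], [np.float64(28.0), np.float64(18.7), np.float64(272.4)]]
192 [[np.float64(39.9), np.float64(18.7), np.float64(268.8)], [np.float64(33.1), np.float64(18.4), np.float64(267.3)], [np.float64(28.5), np.float64(16.4), np.float64(264.9)]]
194 [[np.float64(40.6), np.float64(19.2), np.float64(263.4)], [np.float64(33.6), np.float64(15.0), np.float64(259.0)], [np.float64(29.2), np.float64(18.5), np.float64(260.7)]]
196 [[np.float64(41.2), np.float64(20.3), np.float64(258.5)], [np.float64(34.4), np.float64(18.3), np.float64(255.7)], [np.float64(29.8), np.float64(17.7), np.float64(254.4)]]
198 [[np.float64(41.7), np.float64(11.3), np.float64(245.8)], [np.float64(23.8), np.float64(-303.2), np.float64(-0.7)], [np.float64(17.4), np.float64(-299.5), np.float64(0.9)]]
200 [[np.float64(34.9), np.float64(-291.7), np.float64(1.8)], [np.float64(25.1), np.float64(-291.1), np.float64(0.4)], [np.float64(18.7), np.float64(-288.9), np.float64(0.8)]]
```

```bash
python3 - <<'E'
from h import *
for n,tc in (('s1',(704.8,-1.7,245.8)),('s3',(692.7,-65,244.5))):
    f=L(n);c=[]
    for v in range(150,240):
        for u in range(180,230):
            if f['d'][v,u]>0:
                w=world(f,u,v,d=f['d'][v,u]);
                if np.hypot(*(w[:2]-np.array(tc[:2])))<28 and w[2]>195: c.append([u,v,*pf(w)])
    c=np.array(c)
    for z in range(200,300,8):
        k=c[(c[:,4]>=z)&(c[:,4]<z+8)]
        if len(k):print(n,z,len(k),k.min(0),k.max(0))
E
```

```text
s1 240 4 [204.  214.   26.6  74.3 245.9] [211.  215.   42.2  77.3 247.5]
s1 248 15 [203.  211.   23.9  75.1 248.2] [212.  215.   44.1  82.3 255.3]
s1 256 28 [202.  209.   23.1  74.1 256.5] [212.  213.   45.   85.8 263.4]
s1 264 28 [202.  206.   24.4  76.1 264.3] [211.  211.   44.7  85.4 271.6]
s1 272 20 [203.  205.   24.2  75.2 272.5] [211.  208.   41.6  86.  279.8]
s1 280 2 [204.  205.   30.9  84.7 280.5] [208.  206.   39.7  85.4 281. ]
s1 288 2 [199.  197.   46.4  64.  290.3] [200.  201.   47.   79.3 291. ]
s1 296 1 [200.  200.   46.2  83.6 297.1] [200.  200.   46.2  83.6 297.1]
s3 200 12 [208.  207.    9.5   4.1 201.6] [216.  215.   31.6  29.6 207.9]
s3 208 17 [207.  203.    9.   -2.4 208. ] [216.  214.   33.6  30.6 215.4]
s3 216 7 [213.  202.    8.8   3.1 217. ] [216.  205.   14.5  12.1 223.2]
s3 224 13 [213.  197.    8.8  -7.5 225. ] [215.  202.   14.2  10.3 230.9]
s3 232 7 [204.  204.   21.6  29.5 234.9] [211.  207.   38.4  34.1 239.7]
s3 240 8 [200.  197.   27.5  10.7 240. ] [207.  205.   44.   33.7 247.8]
s3 248 16 [199.  194.   24.4  10.9 248.5] [208.  197.   45.9  18.3 255.7]
s3 256 31 [198.  191.   24.    4.9 256. ] [208.  196.   46.   20.6 263.9]
s3 264 21 [198.  189.   25.1   9.6 264.8] [207.  193.   45.8  20.1 271.9]
s3 272 23 [198.  187.   25.   10.9 272.4] [207.  191.   45.5  22.1 279.2]
s3 280 2 [201.  188.   36.4  19.5 280.3] [202.  188.   38.6  19.7 280.8]
s3 288 2 [196.  183.   47.9  13.2 292. ] [196.  184.   48.3  17.  292. ]
```

The fingertips really lie about level with the TCP, not 25 mm ahead of it, so they passed over the ball. I'll repeat 22 mm lower, which is safe under either reading.

Call:
{"op": "step_arm", "data": {"steps": [[[0, 0, -5, 0, 0, 0, 0], [0, -3.5, 0, 0, 0, 0, 0], [0, -3.5, 0, 0, 0, 0, 0], [0, 0, 3.5, 0, 0, 0, 0], [0, 0, 3.7, 0, 0, 0, 0], [0, 1, 0, 0, 0, 0, 0], [0, 0.8, 0, 0, 0, 0, 0], [0, 0.8, 0, 0, 0, 0, 0], [0, 0.8, 0, 0, 0, 0, 0], [0, 0.8, 0, 0, 0, 0, 0], [0, 0.6, 0, 0, 0, 0, 0], [0, 0, 0, 0, 0, 0, 0]]]}}

```text
t: 8.15
tcp_pos: [697.0, -43.8, 222.1]
eef_rot: [3.141, 0.001, -0.207]
force: [-0.6, 0.2, 1.0]
grip_width: -0.1
grip_force: 0.0
```

```bash
python3 - <<'E'
from h import *
st();cap('scene','s4');ball('s4')
f=L('s4')
c=[]
for v in range(150,240):
    for u in range(180,230):
        if f['d'][v,u]>0:
            w=pf(world(f,u,v,d=f['d'][v,u]))
            if 20<w[0]<50 and -20<w[1]<70 and 195<w[2]<260: c.append(w)
c=np.array(c)
for z in range(200,260,8):
    k=c[(c[:,2]>=z)&(c[:,2]<z+8)]
    if len(k):print(z,len(k),k.min(0),k.max(0))
E
```

```text
t 8.15 press [ 36.   28.2 222.1] rot [ 3.141e+00  1.000e-03 -2.070e-01] F [-0.6  0.2  1. ] w -0.1 j [-0.12  0.57  0.79 -0.    1.78  1.66]
s4 0 
216 1 [ 42.   31.1 221.9] [ 42.   31.1 221.9]
224 12 [ 25.   32.6 224.7] [ 44.   39.6 231.4]
232 27 [ 24.3  31.  232.5] [ 46.   42.3 239.9]
240 25 [ 24.3  24.5 240.3] [ 45.9  43.5 247.9]
248 22 [ 25.5  33.4 248.1] [ 41.8  44.1 255.9]
256 1 [ 39.3  40.7 256.3] [ 39.3  40.7 256.3]
  return _methods._mean(a, axis=axis, dtype=dtype,
  ret = ret.dtype.type(ret / rcount)
```

Call:
{"op": "step_arm", "data": {"steps": [[[0, 0.6, 0, 0, 0, 0, 0], [0, 0, 0, 0, 0, 0, 0], [0, -2, 0, 0, 0, 0, 0], [0, 0, -5, 0, 0, 0, 0], [-2, 1.5, -4, 0, 0, 0, 0.8], [-5, 3, 0, 0, 0, 0, 0.8], [-5, 0, 0, 0, 0, 0, 0.8], [-5, 0, 0, 0, 0, 0, 0.8], [0, 0, 0, 0, 0, 0, 0.8]]]}}

```text
t: 9.32
tcp_pos: [522.3, -36.9, 313.1]
eef_rot: [-3.141, -0.001, -0.205]
force: [0.2, 0.3, 0.0]
grip_width: 68.5
grip_force: 0.0
```

```bash
python3 - 2>/dev/null <<'E'
from h import *
st();a,_=cap('scene','s5');b,_=cap('top','t5');w,_=cap('wrist','w5');ball('s5');ball('t5')
cv2.imwrite('pics/c5.png',np.hstack([cv2.resize(a[60:260,170:370],(400,400)),cv2.resize(w,(400,300))[:,:] if 0 else cv2.copyMakeBorder(cv2.resize(w,(400,300)),0,100,0,0,0)]))
f=L('s5')
c=[]
tc=manip.read_state()['tcp_pos']
for v in range(100,260):
    for u in range(170,330):
        if f['d'][v,u]>0:
            w=world(f,u,v,d=f['d'][v,u])
            if np.hypot(*(w[:2]-tc[:2]))<75 and w[2]>tc[2]-60: c.append(w-tc)
c=np.array(c)
for z in range(-60,60,8):
    k=c[(c[:,2]>=z)&(c[:,2]<z+8)]
    if len(k):print(z,len(k),k.min(0),k.max(0))
E
```

```text
t 9.32 press [-136.4   -0.8  313.1] rot [-3.141e+00 -1.000e-03 -2.050e-01] F [0.2 0.3 0. ] w 68.5 j [-0.14  0.04  1.25  0.    1.85  1.63]
s5 35 [ 30.3 -11.7 226.9]
t5 0 
4 15 [-14.92274845 -35.86291053   7.79556584] [13.17408047 43.8492169  11.47173333]
12 41 [-16.15670736 -40.33691158  12.29405705] [14.31406953 47.88876958 19.83011224]
20 49 [-13.73155689 -41.19621522  20.04342177] [15.03439587 48.9984456  27.97085966]
28 40 [ -9.8324466  -38.57339204  28.02783441] [14.49358342 50.72313205 35.66797859]
36 50 [-21.47894435 -38.15130784  36.07843727] [14.11038118 50.00978154 43.89115982]
44 20 [ -7.31038343 -43.08294818  44.31777282] [15.515721   49.7401891  51.99924847]
52 43 [ -6.21115439 -55.4799153   52.02343948] [21.32546904 68.44147137 59.74703757]
```

View pics/c5.png

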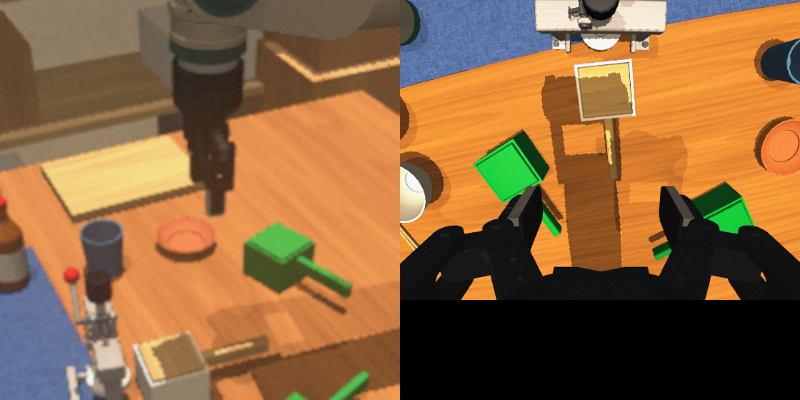

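The red ball now leans to −y (left half, (71,275), about y −12), so the pawl is off. Measured fingertips stand about 22 mm farther back than stated, so I go correspondingly lower for grasps. Next is the knob.

Call:
{"op": "step_arm", "data": {"steps": [[[4.5, 0, 0, 0, 0, 0, 0.9], [4.5, 0, 0, 0, 0, 0, 0.9], [4.3, 0, 0, 0, 0, 0, 0.9], [0, 0, 0, 0, 0, 0, 0.9], [0, 0, 4, 0, 0, 0, 0.9], [0, 0, 4, 0, 0, 0, 0.9], [0, 0, 2.7, 0, 0, 0, 0.9], [0, 0, 0, 0, 0, 0, 0.9]]]}}

```text
t: 10.48
tcp_pos: [653.8, -65.5, 203.3]
eef_rot: [3.141, 0.004, -0.206]
force: [0.6, -0.2, -0.7]
grip_width: 76.9
grip_force: 0.0
```

```bash
python3 - 2>/dev/null <<'E'
from h import *
st();a,_=cap('scene','s6');w,_=cap('wrist','w6');ball('s6')
cv2.imwrite('pics/c6.png',np.hstack([cv2.resize(a[160:260,160:260],(400,400),interpolation=3),cv2.copyMakeBorder(cv2.resize(w,(400,300)),0,100,0,0,0)]))
E
```

```text
t 10.47 press [ -1.8  -1.9 203.3] rot [ 3.141  0.004 -0.206] F [ 0.6 -0.2 -0.7] w 76.9 j [-0.16  0.44  1.   -0.    1.71  1.62]
s6 41 [ 30.9 -12.6 228. ]
```

View pics/c6.png

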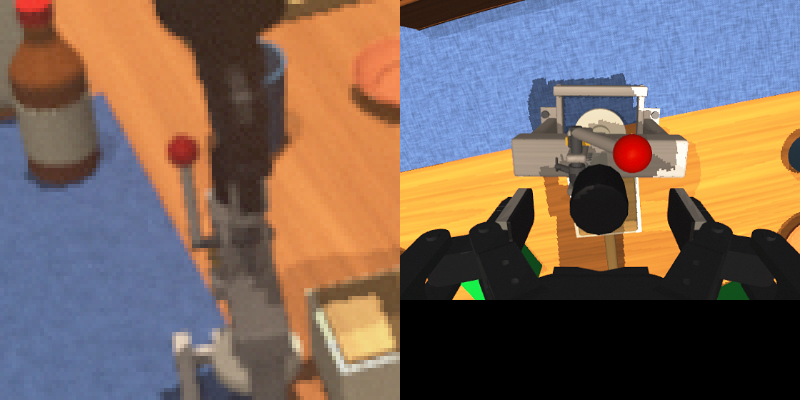

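The knob sits midway between the pads (wrist picture, (599,200)), and the ball is clear behind. I close and lift.

Call:
{"op": "step_arm", "data": {"steps": [[[0, 0, 0, 0, 0, 0, 0.2], [0, 0, 0, 0, 0, 0, 0.2], [0, 0, 0, 0, 0, 0, 0.2], [0, 0, 0, 0, 0, 0, 0.2], [0, 0, 0, 0, 0, 0, 0.2], [0, 0, -0.4, 0, 0, 0, 0.2], [0, 0, -0.4, 0, 0, 0, 0.2], [0, 0, 0, 0, 0, 0, 0.2]]]}}

```text
t: 11.58
tcp_pos: [655.1, -64.9, 212.6]
eef_rot: [-3.14, 0.0, -0.205]
force: [5.4, 4.6, -4.0]
grip_width: 30.1
grip_force: 59.8
```

Call:
{"op": "step_arm", "data": {"steps": [[[0, 0, -0.4, 0, 0, 0, 0.2], [0, 0, -0.4, 0, 0, 0, 0.2], [0, 0, -0.4, 0, 0, 0, 0.2], [0, 0, -0.4, 0, 0, 0, 0.2], [0, 0, -0.4, 0, 0, 0, 0.2], [0, 0, -0.4, 0, 0, 0, 0.2], [0, 0, -0.4, 0, 0, 0, 0.2], [0, 0, 0, 0, 0, 0, 0.2]]]}}

```text
t: 12.58
tcp_pos: [655.1, -64.9, 240.4]
eef_rot: [-3.14, 0.0, -0.205]
force: [5.4, 5.7, -4.5]
grip_width: 29.8
grip_force: 59.8
```

Call:
{"op": "step_arm", "data": {"steps": [[[0, 0, -0.2, 0, 0, 0, 0.2], [0, 0, -0.2, 0, 0, 0, 0.2], [0, 0, 0, 0, 0, 0, 0.2]]]}}

```text
t: 12.95
tcp_pos: [655.1, -64.9, 244.1]
eef_rot: [-3.14, 0.001, -0.205]
force: [5.6, 5.7, -5.6]
grip_width: 29.9
grip_force: 59.8
```

Call:
{"op": "step_arm", "data": {"steps": [[[0, 0, -0.2, 0, 0, 0, 0.2], [0, 0, -0.1, 0, 0, 0, 0.2], [0, 0, 0, 0, 0, 0, 0.2]]]}}

```text
t: 13.32
tcp_pos: [655.1, -64.9, 246.9]
eef_rot: [-3.14, 0.001, -0.205]
force: [5.4, 4.8, -4.8]
grip_width: 29.9
grip_force: 59.7
```

Call:
{"op": "step_arm", "data": {"steps": [[[0, 0, -0.2, 0, 0, 0, 0.2], [0, 0, -0.2, 0, 0, 0, 0.2], [0, 0, 0, 0, 0, 0, 0.2]]]}}

```text
t: 13.7
tcp_pos: [655.0, -64.9, 248.7]
eef_rot: [-3.14, 0.004, -0.205]
force: [8.3, 4.3, -13.3]
grip_width: 29.9
grip_force: 60.8
```

Call:
{"op": "step_arm", "data": {"steps": [[[0, 0, 0.1, 0, 0, 0, 0.8], [0, 0, 0, 0, 0, 0, 0.8], [0, 0, 0, 0, 0, 0, 0.8], [0, 0, 0, 0, 0, 0, 0.8], [0, 0, -4, 0, 0, 0, 0.8], [0, 0, -3.2, 0, 0, 0, 0.8], [-5, 0.5, 0, 0, 0, 0, 0.8], [-5.5, 0.5, 0, 0, 0, 0, 0.6], [-5.5, 0.5, 0, 0, 0, 0, 0.6], [-5, 0.5, 0, 0, 0, -0.105, 0.6], [0, 0, 4, 0, 0, 0, 0.6], [0, 0, 0, 0, 0, 0, 0.6]]]}}

```text
t: 15.2
tcp_pos: [443.7, -42.3, 281.6]
eef_rot: [-3.141, 0.004, -0.101]
force: [-0.1, -0.5, 0.0]
grip_width: 51.1
grip_force: 0.0
```

```bash
python3 - 2>/dev/null <<'E'
from h import *
st();a,_=cap('scene','s7');w,_=cap('wrist','w7');b,_=cap('top','t7');ball('s7')
f=L('s7');c=[]
for v in range(160,240):
    for u in range(190,240):
        if f['d'][v,u]>0:
            p=pf(world(f,u,v,d=f['d'][v,u]))
            if abs(p[0])<20 and abs(p[1])<20 and p[2]>200:c.append(p)
c=np.array(c);print('knob top',np.percentile(c[:,2],[80,90,95,99]))
cv2.imwrite('pics/c7.png',np.hstack([cv2.resize(a[140:300,180:340],(400,400),interpolation=3),cv2.copyMakeBorder(cv2.resize(w,(400,300)),0,100,0,0,0)]))
E
```

```text
t 15.2 press [-212.2  -22.2  281.6] rot [-3.141  0.004 -0.101] F [-0.1 -0.5  0. ] w 51.1 j [-0.18 -0.18  1.52 -0.    1.8   1.49]
s7 36 [ 30.55 -11.7  227.55]
knob top [270.14  271.1   271.4   272.332]
```

View pics/c7.png

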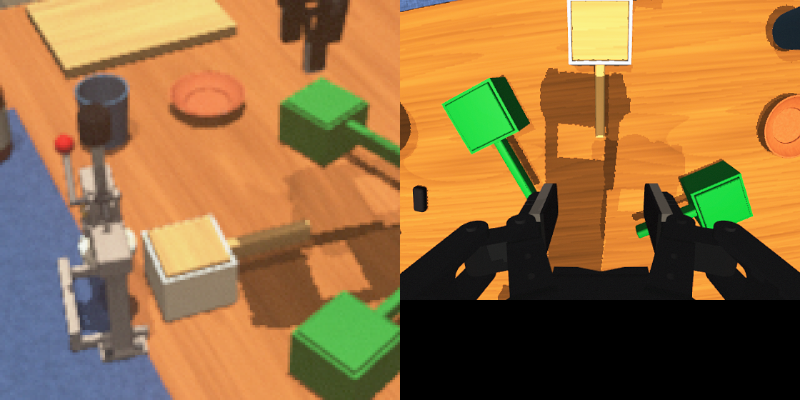

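The plate is fully up: knob top at 271 mm. In the wrist picture the handle at (600,100) is aligned with the gripper. I descend to it.

Call:
{"op": "step_arm", "data": {"steps": [[[0, 0, 5, 0, 0, 0, 0.6], [0, 0, 5, 0, 0, 0, 0.6], [0, 0, 5, 0, 0, 0, 0.6], [0, 0, 4.5, 0, 0, 0, 0.6], [0, 0, 3, 0, 0, 0, 0.6], [0, 0, 2, 0, 0, 0, 0.6], [0, 0, 0.5, 0, 0, 0, 0.6], [0, 0, 0, 0, 0, 0, 0.6]]]}}

```text
t: 16.35
tcp_pos: [446.0, -42.7, 34.4]
eef_rot: [3.141, -0.001, -0.101]
force: [0.6, -1.1, 0.2]
grip_width: 51.4
grip_force: 0.0
```

```bash
python3 - 2>/dev/null <<'E'
from h import *
st();a,_=cap('scene','s8')
f=L('s8');c=[];tc=manip.read_state()['tcp_pos']
for v in range(150,330):
    for u in range(220,360):
        if f['d'][v,u]>0:
            w=world(f,u,v,d=f['d'][v,u])
            if np.hypot(*(w[:2]-tc[:2]))<65 and w[2]>4 and f['im'][v,u].max()<90: c.append(w)
c=np.array(c)
for z in range(0,90,8):
    k=c[(c[:,2]>=z)&(c[:,2]<z+8)]
    if len(k):print(z,len(k),np.round(k.min(0)-tc),np.round(k.max(0)-tc))
E
```

```text
t 16.35 press [-209.9  -22.1   34.4] rot [ 3.141e+00 -1.000e-03 -1.010e-01] F [ 0.6 -1.1  0.2] w 51.4 j [-0.18  0.    1.86 -0.    1.28  1.49]
0 2 [  0. -11. -31.] [  3.  44. -30.]
32 1 [  2. -28.   4.] [  2. -28.   4.]
40 21 [-13. -30.   5.] [ 9. 37. 13.]
48 18 [ -9. -28.  14.] [10. 41. 21.]
56 23 [ -6. -32.  22.] [11. 40. 29.]
64 23 [ -6. -30.  29.] [12. 40. 37.]
72 15 [ -6. -32.  38.] [12. 36. 45.]
80 19 [ -6. -31.  46.] [15. 54. 53.]
88 44 [ -7. -52.  53.] [16. 59. 61.]
```

Call:
{"op": "step_arm", "data": {"steps": [[[0, 0, 0.6, 0, 0, 0, 0.6], [0, 0, 0, 0, 0, 0, 0], [0, 0, 0, 0, 0, 0, 0], [0, 0, 0, 0, 0, 0, 0], [0, 0, 0, 0, 0, 0, 0], [0, 0, 0, 0, 0, 0, 0]]]}}

```text
t: 17.15
tcp_pos: [445.1, -42.4, 27.7]
eef_rot: [-3.141, -0.0, -0.101]
force: [-2.6, 1.6, 4.0]
grip_width: 12.8
grip_force: 62.0
```

```bash
python3 -c "from h import *;st()"
```

```text
t 17.15 press [-210.8  -22.    27.7] rot [-3.141 -0.    -0.101] F [-2.6  1.6  4. ] w 12.8 j [-0.18  0.01  1.86  0.    1.27  1.49]
```

Call:
{"op": "step_arm", "data": {"steps": [[[0.05, -0.6, 0, 0, 0, 0.03, 0], [0.05, -0.6, 0, 0, 0, 0.03, 0], [0.05, -0.6, 0, 0, 0, 0.03, 0], [0.05, -0.4, 0, 0, 0, 0.015, 0], [0, 0, 0, 0, 0, 0, 0]]]}}

```text
t: 17.77
tcp_pos: [450.3, -21.9, 27.7]
eef_rot: [3.14, -0.001, -0.207]
force: [-1.8, -5.4, 2.7]
grip_width: 12.8
grip_force: 61.9
```

```bash
python3 - <<'E' 2>/dev/null
from h import *
st();cap('scene','s9');cap('top','t9');cap('wrist','w9')
f=L('s9');c=[]
for v in range(200,300):
    for u in range(210,320):
        if f['d'][v,u]>0:
            p=pf(world(f,u,v,d=f['d'][v,u]))
            if -160<p[0]<-35 and abs(p[1])<65 and 56<p[2]<78:c.append(p)
c=np.array(c,np.float32);c=c[c[:,0]>-140];print(len(c),cv2.minAreaRect(c[:,:2]))
k=(c[:,0]>-105)&(c[:,0]<-75)&(abs(c[:,1])<20);print(np.median(c[k,2]))
E
```

```text
t 17.77 press [-209.9   -0.9   27.7] rot [ 3.14e+00 -1.00e-03 -2.07e-01] F [-1.8 -5.4  2.7] w 12.8 j [-0.13  0.02  1.85 -0.    1.26  1.65]
```

```bash
cat >> h.py <<'E'
def tub(n,box=(-150,90)):
    f=L(n);h,w=f['d'].shape;vv,uu=np.nonzero(f['d']>0)
    P=np.array([pf(world(f,u,v,d=f['d'][v,u])) for u,v in zip(uu,vv)]);I=f['im'][vv,uu].astype(int)
    k=(P[:,0]>box[0])&(P[:,0]<box[1])&(abs(P[:,1])<70)&(P[:,2]>58)&(P[:,2]<75)&(I[:,2]>60)
    return P[k],I[k]
E
python3 - <<'E'
from h import *
for n in('s9','w9'):
    P,I=tub(n,(-150,-20));print(n,len(P))
    if len(P)>20:
        print(P.min(0),P.max(0),cv2.minAreaRect(P[:,:2].astype(np.float32)))
        wood=(I[:,2]-I[:,0]>50);Q=P[wood];print('lid',cv2.minAreaRect(Q[:,:2].astype(np.float32)),np.median(Q[:,2]))
E
```

```text
s9 693
[-129.6  -47.4   58.1] [-45.4  43.3  71.8] ((-87.56977844238281, -2.1604270935058594), (90.64775085449219, 83.97042846679688), 89.59651947021484)
lid ((-88.86064147949219, -4.436611175537109), (86.42032623291016, 80.78409576416016), 88.63062286376953) 68.1
w9 19136
[-129.6  -43.2   58.1] [-110.9   41.8   70. ] ((-120.34002685546875, -0.7068328857421875), (18.677114486694336, 85.00936889648438), 0.13772788643836975)
lid ((-119.81671905517578, -0.8074836730957031), (16.260906219482422, 84.36170959472656), 1.1607838869094849) 67.5
```

Call:
{"op": "step_arm", "data": {"steps": [[[1.0, -0.1, 0, 0, 0, 0, 0], [1.2, 0, 0, 0, 0, 0, 0], [1.2, 0, 0, 0, 0, 0, 0], [1.2, 0, 0, 0, 0, 0, 0], [1.2, 0, 0, 0, 0, 0, 0], [1.2, 0, 0, 0, 0, 0, 0], [0.8, 0, 0, 0, 0, 0, 0], [0, 0, 0, 0, 0, 0, 0]]]}}

```text
t: 18.92
tcp_pos: [526.6, -35.7, 27.7]
eef_rot: [-3.141, 0.001, -0.206]
force: [-3.6, 0.8, 6.9]
grip_width: 12.9
grip_force: 62.3
```

Call:
{"op": "step_arm", "data": {"steps": [[[0.3, 0, 0, 0, 0, 0, 0], [0.3, 0, 0, 0, 0, 0, 0], [0, 0, 0, 0, 0, 0, 0]]]}}

```text
t: 19.3
tcp_pos: [531.7, -36.7, 27.7]
eef_rot: [-3.141, 0.003, -0.205]
force: [-7.4, 2.0, 9.9]
grip_width: 12.6
grip_force: 62.9
```

Call:
{"op": "step_arm", "data": {"steps": [[[0.2, 0, 0, 0, 0, 0, 0], [0, 0, 0, 0, 0, 0, 0]]]}}

```text
t: 19.55
tcp_pos: [533.5, -37.1, 27.8]
eef_rot: [-3.141, 0.003, -0.205]
force: [-9.1, 2.2, 9.3]
grip_width: 12.8
grip_force: 63.0
```

```bash
python3 -c "from h import *;st()"
```

```text
t 19.55 press [-125.5    1.3   27.8] rot [-3.141e+00  3.000e-03 -2.050e-01] F [-9.1  2.2  9.3] w 12.8 j [-0.14  0.25  1.6   0.    1.29  1.64]
```

Call:
{"op": "step_arm", "data": {"steps": [[[0.2, 0, 0, 0, 0, 0, 0], [0, 0, 0, 0, 0, 0, 0]]]}}

```text
t: 19.8
tcp_pos: [535.4, -37.5, 27.8]
eef_rot: [-3.141, 0.003, -0.205]
force: [-10.3, 1.7, 9.8]
grip_width: 13.0
grip_force: 63.0
```

Call:
{"op": "step_arm", "data": {"steps": [[[0.2, 0, 0, 0, 0, 0, 0], [0, 0, 0, 0, 0, 0, 0]]]}}

```text
t: 20.05
tcp_pos: [535.5, -37.5, 27.7]
eef_rot: [-3.141, 0.008, -0.205]
force: [-22.5, 5.1, 17.2]
grip_width: 13.0
grip_force: 64.1
```

Contact with the back stop is firm: the force jumped to 22 N with no further motion. I release and go to the ball's −y side.

Call:
{"op": "step_arm", "data": {"steps": [[[-0.15, 0, 0, 0, 0, 0, 0], [0, 0, 0, 0, 0, 0, 0.6], [0, 0, 0, 0, 0, 0, 0.6], [0, 0, 0, 0, 0, 0, 0.6], [0, 0, -2, 0, 0, 0, 0.6], [0, 0, -5, 0, 0, 0, 0.6], [0, 0, -5, 0, 0, 0, 0], [0, 0, -6, 0, 0, 0, 0], [0, 0, -6, 0, 0, 0, 0], [0, 0, -6, 0, 0, 0, 0], [0, 0, 0, 0, 0, 0, 0]]]}}

```text
t: 21.42
tcp_pos: [538.2, -38.3, 333.5]
eef_rot: [-3.141, -0.011, -0.206]
force: [0.1, -0.3, 0.2]
grip_width: 0.3
grip_force: 0.0
```

```bash
python3 - <<'E'
from h import *
st();cap('scene','s10');ball('s10')
P,I=tub('s10',(-150,60));wood=(I[:,2]-I[:,0]>50)&(P[:,0]<30);Q=P[wood]
print(P.min(0),P.max(0));print('lid+handle',len(Q),Q.min(0),Q.max(0))
w=(P[:,2]<66);print(np.percentile(P[w,0],[0,2,50]),np.percentile(P[w,1],[2,98]))
f=L('s10')
for x in (-42,42):
  for y in (-42,42):print('corner',x,y,pix(f,[P0[0]+x*np.cos(YAW)-y*np.sin(YAW),P0[1]+x*np.sin(YAW)+y*np.cos(YAW),62]))
cv2.imwrite('pics/c8.png',cv2.resize(f['im'][190:300,190:300],None,fx=5,fy=5,interpolation=3))
E
```

```text
t 21.43 press [-120.6    1.   333.5] rot [-3.141 -0.011 -0.206] F [ 0.1 -0.3  0.2] w 0.3 j [-0.14  0.09  1.16 -0.    1.88  1.64]
s10 36 [ 30.4  -11.55 226.95]
[-80.6 -39.5  58.1] [40.9 69.9 74.1]
lid+handle 170 [-80.6 -39.2  58.1] [29.9 39.6 72.2]
[-80.6   -42.932   5.2  ] [-35.964  68.864]
corner -42 -42 (np.float64(236.31918436036136), np.float64(233.22624385920122))
corner -42 42 (np.float64(242.08942813906728), np.float64(254.51746182307093))
corner 42 -42 (np.float64(206.30146243560844), np.float64(238.4149167508034))
corner 42 42 (np.float64(210.34614491377368), np.float64(260.3726776466914))
```

The tub is home, with its front wall at about −43 mm. Now I flip the pawl back.

Call:
{"op": "step_arm", "data": {"steps": [[[4, 1.55, 0, 0, 0, 0, 0], [4, 1.55, 0, 0, 0, 0, 0], [4, 1.55, 0, 0, 0, 0, 0], [4, 1.5, 0, 0, 0, 0, 0], [0, 0, 0, 0, 0, 0, 0], [0, 0, 4, 0, 0, 0, 0], [0, 0, 4, 0, 0, 0, 0], [0, 0, 2.8, 0, 0, 0, 0], [0, 0, 0, 0, 0, 0, 0]]]}}

```text
t: 22.6
tcp_pos: [679.2, -130.3, 216.0]
eef_rot: [-3.141, 0.007, -0.206]
force: [0.7, -0.1, -0.2]
grip_width: -0.2
grip_force: 0.0
```

```bash
python3 -c "from h import *;st()"
```

```text
t 22.6 press [ 36.3 -60.1 216. ] rot [-3.141  0.007 -0.206] F [ 0.7 -0.1 -0.2] w -0.2 j [-0.24  0.55  0.83  0.    1.77  1.53]
```

Correct to x 39.5, z 226, then push +y.

Call:
{"op": "step_arm", "data": {"steps": [[[0.3, 0, -1, 0, 0, 0, 0], [0, -1, 0, 0, 0, 0, 0], [0, -0.8, 0, 0, 0, 0, 0], [0, -0.8, 0, 0, 0, 0, 0], [0, -0.8, 0, 0, 0, 0, 0], [0, -0.8, 0, 0, 0, 0, 0], [0, -0.8, 0, 0, 0, 0, 0], [0, -0.8, 0, 0, 0, 0, 0], [0, -0.5, 0, 0, 0, 0, 0], [0, 0, 0, 0, 0, 0, 0]]]}}

```text
t: 23.85
tcp_pos: [699.1, -70.7, 238.5]
eef_rot: [3.141, -0.016, -0.207]
force: [1.7, -5.0, 24.4]
grip_width: -0.3
grip_force: 10.8
```

```bash
python3 - 2>/dev/null <<'E'
from h import *
st();cap('scene','s11');ball('s11')
E
```

```text
t 23.85 press [ 43.6   2.3 238.5] rot [ 3.141 -0.016 -0.207] F [ 1.7 -5.  24.4] w -0.3 j [-0.15  0.57  0.76 -0.    1.8   1.62]
s11 45 [ 31.   15.2 238.4]
```

The fingertip rode up onto the ball. I lift off and retry lower.

Call:
{"op": "step_arm", "data": {"steps": [[[0, 0, -3, 0, 0, 0, 0], [0, 0, -4, 0, 0, 0, 0], [0, 0, 0, 0, 0, 0, 0]]]}}

```text
t: 24.28
tcp_pos: [697.6, -69.7, 304.2]
eef_rot: [-3.141, -0.008, -0.206]
force: [0.7, 0.2, 0.4]
grip_width: -0.3
grip_force: 0.0
```

```bash
python3 - 2>/dev/null <<'E'
from h import *
st();cap('scene','s12');ball('s12')
E
```

```text
t 24.27 press [ 41.9   2.9 304.2] rot [-3.141 -0.008 -0.206] F [0.7 0.2 0.4] w -0.3 j [-0.15  0.59  0.59  0.    1.95  1.62]
s12 40 [ 30.7  -12.55 226.75]
```

Call:
{"op": "step_arm", "data": {"steps": [[[-0.2, 3.3, 0, 0, 0, 0, 0], [0, 3.3, 0, 0, 0, 0, 0], [0, 0, 0, 0, 0, 0, 0], [0, 0, 4, 0, 0, 0, 0], [0, 0, 3.2, 0, 0, 0, 0], [0, 0, 1.5, 0, 0, 0, 0], [0, 0, 0, 0, 0, 0, 0]]]}}

```text
t: 25.2
tcp_pos: [681.0, -133.5, 211.1]
eef_rot: [-3.141, 0.003, -0.206]
force: [0.6, -0.4, 0.3]
grip_width: -0.1
grip_force: 0.0
```

```bash
python3 -c "from h import *;st()"
```

```text
t 25.2 press [ 38.7 -62.9 211.1] rot [-3.141e+00  3.000e-03 -2.060e-01] F [ 0.6 -0.4  0.3] w -0.1 j [-0.25  0.56  0.83  0.    1.76  1.53]
```

Call:
{"op": "step_arm", "data": {"steps": [[[0.1, -1, -0.2, 0, 0, 0, 0], [0, -0.8, 0, 0, 0, 0, 0], [0, -0.8, 0, 0, 0, 0, 0], [0, -0.8, 0, 0, 0, 0, 0], [0, -0.8, 0, 0, 0, 0, 0], [0, -0.8, 0, 0, 0, 0, 0], [0, 0, 0, 0, 0, 0, 0]]]}}

```text
t: 26.08
tcp_pos: [692.7, -84.7, 214.9]
eef_rot: [-3.141, -0.0, -0.205]
force: [-0.1, -0.7, -0.1]
grip_width: 0.2
grip_force: 0.0
```

Call:
{"op": "step_arm", "data": {"steps": [[[0, -0.6, 0, 0, 0, 0, 0], [0, -0.6, 0, 0, 0, 0, 0], [0, 0, 0, 0, 0, 0, 0]]]}}

```text
t: 26.45
tcp_pos: [695.0, -73.0, 214.1]
eef_rot: [-3.142, 0.001, -0.205]
force: [0.2, -0.7, -0.8]
grip_width: -0.4
grip_force: 0.0
```

```bash
python3 - 2>/dev/null <<'E'
from h import *
st();cap('scene','s13');ball('s13')
E
```

```text
t 26.45 press [ 40.   -0.9 214.1] rot [-3.142e+00  1.000e-03 -2.050e-01] F [ 0.2 -0.7 -0.8] w -0.4 j [-0.16  0.57  0.81  0.    1.77  1.62]
s13 48 [ 31.1   34.95 235.8 ]
```

The pawl has snapped onto the rack (ball at +y). Now I move over the knob.

Call:
{"op": "step_arm", "data": {"steps": [[[0, 2, 0, 0, 0, 0, 0], [0, 2, -3, 0, 0, 0, 0], [0, 0, -5, 0, 0, 0, 0], [-2, -2.2, -3, 0, 0, 0, 0], [-2, -2, 0, 0, 0, 0, 0], [0, 0, 0, 0, 0, 0, 0]]]}}

```text
t: 27.25
tcp_pos: [655.6, -63.7, 325.7]
eef_rot: [3.141, -0.002, -0.206]
force: [-0.1, 0.2, -0.4]
grip_width: 0.3
grip_force: 0.0
```

```bash
python3 - 2>/dev/null <<'E'
from h import *
st();cap('scene','s14');ball('s14')
E
```

```text
t 27.25 press [-4.000e-01  2.000e-01  3.257e+02] rot [ 3.141e+00 -2.000e-03 -2.060e-01] F [-0.1  0.2 -0.4] w 0.3 j [-0.15  0.46  0.73 -0.    1.95  1.62]
s14 46 [ 30.5   43.55 233.25]
```

Call:
{"op": "step_arm", "data": {"steps": [[[0, 0, 3, 0, 0, 0, 0], [0, 0, 1.4, 0, 0, 0, 0], [0, 0, 0.6, 0, 0, 0, 0], [0, 0, 0.4, 0, 0, 0, 0], [0, 0, 0, 0, 0, 0, 0]]]}}

```text
t: 27.92
tcp_pos: [656.4, -63.8, 271.0]
eef_rot: [3.141, -0.001, -0.206]
force: [-0.2, 0.4, -0.0]
grip_width: -0.1
grip_force: 0.0
```

Call:
{"op": "step_arm", "data": {"steps": [[[0, 0, 0.4, 0, 0, 0, 0], [0, 0, 0.4, 0, 0, 0, 0], [0, 0, 0, 0, 0, 0, 0]]]}}

```text
t: 28.3
tcp_pos: [656.6, -63.7, 263.2]
eef_rot: [3.142, -0.002, -0.206]
force: [1.8, -1.0, 3.2]
grip_width: -0.2
grip_force: 1.4
```

Call:
{"op": "step_arm", "data": {"steps": [[[0, 0, 0.3, 0, 0, 0, 0], [0, 0, 0.3, 0, 0, 0, 0], [0, 0, 0, 0, 0, 0, 0]]]}}

```text
t: 28.68
tcp_pos: [656.2, -63.6, 256.2]
eef_rot: [3.142, 0.0, -0.206]
force: [1.2, 0.1, 1.6]
grip_width: 0.0
grip_force: 0.7
```

Call:
{"op": "step_arm", "data": {"steps": [[[0, 0, 0.3, 0, 0, 0, 0], [0, 0, 0.2, 0, 0, 0, 0], [0, 0, 0, 0, 0, 0, 0]]]}}

```text
t: 29.05
tcp_pos: [656.2, -63.6, 252.0]
eef_rot: [3.142, -0.001, -0.206]
force: [-0.2, -0.6, 5.5]
grip_width: 0.0
grip_force: 2.9
```

Call:
{"op": "step_arm", "data": {"steps": [[[0, 0, 0.2, 0, 0, 0, 0], [0, 0, 0.1, 0, 0, 0, 0], [0, 0, 0, 0, 0, 0, 0]]]}}

```text
t: 29.42
tcp_pos: [656.2, -63.6, 248.2]
eef_rot: [3.142, 0.0, -0.206]
force: [2.0, -0.7, 2.3]
grip_width: 0.1
grip_force: 1.5
```

Call:
{"op": "step_arm", "data": {"steps": [[[0, 0, 0.2, 0, 0, 0, 0], [0, 0, 0.1, 0, 0, 0, 0], [0, 0, 0, 0, 0, 0, 0]]]}}

```text
t: 29.8
tcp_pos: [656.2, -63.7, 245.9]
eef_rot: [3.142, -0.001, -0.206]
force: [-0.9, -0.2, 4.9]
grip_width: -0.1
grip_force: 2.6
```

Call:
{"op": "step_arm", "data": {"steps": [[[0, 0, 0.2, 0, 0, 0, 0], [0, 0, 0.1, 0, 0, 0, 0], [0, 0, 0, 0, 0, 0, 0]]]}}

```text
t: 30.18
tcp_pos: [656.3, -63.6, 243.1]
eef_rot: [3.142, -0.001, -0.206]
force: [-0.7, 0.6, 6.3]
grip_width: -0.0
grip_force: 3.1
```

Call:
{"op": "step_arm", "data": {"steps": [[[0, 0, 0.2, 0, 0, 0, 0], [0, 0, 0, 0, 0, 0, 0]]]}}

```text
t: 30.42
tcp_pos: [656.3, -63.6, 241.8]
eef_rot: [-3.142, -0.001, -0.206]
force: [-2.1, -0.4, 7.5]
grip_width: 0.3
grip_force: 4.2
```

Call:
{"op": "step_arm", "data": {"steps": [[[0, 0, 0.2, 0, 0, 0, 0], [0, 0, 0, 0, 0, 0, 0]]]}}

```text
t: 30.68
tcp_pos: [656.3, -63.6, 240.3]
eef_rot: [-3.142, -0.002, -0.206]
force: [-2.5, 0.8, 10.0]
grip_width: -0.1
grip_force: 4.9
```

Call:
{"op": "step_arm", "data": {"steps": [[[0, 0, 0.3, 0, 0, 0, 0], [0, 0, 0.2, 0, 0, 0, 0], [0, 0, 0, 0, 0, 0, 0]]]}}

```text
t: 31.05
tcp_pos: [656.4, -63.6, 236.1]
eef_rot: [-3.142, -0.003, -0.206]
force: [-3.7, 0.6, 12.5]
grip_width: 0.2
grip_force: 6.2
```

Call:
{"op": "step_arm", "data": {"steps": [[[0, 0, 0.2, 0, 0, 0, 0], [0, 0, 0, 0, 0, 0, 0], [0, 0, 0, 0, 0, 0, 0]]]}}

```text
t: 31.42
tcp_pos: [656.4, -63.7, 235.1]
eef_rot: [-3.142, -0.004, -0.206]
force: [-4.2, 0.8, 14.9]
grip_width: 0.0
grip_force: 7.9
```

Call:
{"op": "step_arm", "data": {"steps": [[[0, 0, 0.2, 0, 0, 0, 0], [0, 0, 0.2, 0, 0, 0, 0], [0, 0, 0, 0, 0, 0, 0], [0, 0, 0, 0, 0, 0, 0]]]}}

```text
t: 31.92
tcp_pos: [656.4, -63.6, 231.0]
eef_rot: [-3.141, -0.004, -0.206]
force: [-4.2, 1.2, 14.9]
grip_width: -0.1
grip_force: 7.6
```

Call:
{"op": "step_arm", "data": {"steps": [[[0, 0, 0.2, 0, 0, 0, 0], [0, 0, 0, 0, 0, 0, 0], [0, 0, 0, 0, 0, 0, 0]]]}}

```text
t: 32.3
tcp_pos: [656.4, -63.7, 229.8]
eef_rot: [-3.141, -0.004, -0.206]
force: [-5.6, -0.2, 18.4]
grip_width: 0.0
grip_force: 8.9
```

Call:
{"op": "step_arm", "data": {"steps": [[[0, 0, 0.2, 0, 0, 0, 0], [0, 0, 0, 0, 0, 0, 0], [0, 0, 0, 0, 0, 0, 0]]]}}

```text
t: 32.67
tcp_pos: [656.4, -63.7, 228.2]
eef_rot: [-3.142, -0.005, -0.206]
force: [-5.9, 0.8, 19.8]
grip_width: 0.6
grip_force: 9.6
```

Call:
{"op": "step_arm", "data": {"steps": [[[0, 0, 0.1, 0, 0, 0, 0], [0, 0, 0, 0, 0, 0, 0], [0, 0, 0, 0, 0, 0, 0]]]}}

```text
t: 33.05
tcp_pos: [656.5, -63.6, 227.5]
eef_rot: [-3.141, -0.005, -0.206]
force: [-5.8, 0.7, 19.7]
grip_width: -0.1
grip_force: 10.1
```

Call:
{"op": "step_arm", "data": {"steps": [[[0, 0, 0.15, 0, 0, 0, 0], [0, 0, 0, 0, 0, 0, 0], [0, 0, 0, 0, 0, 0, 0]]]}}

```text
t: 33.42
tcp_pos: [656.4, -63.6, 225.6]
eef_rot: [-3.141, -0.005, -0.206]
force: [-6.1, 0.8, 19.1]
grip_width: 0.1
grip_force: 9.7
```

Call:
{"op": "step_arm", "data": {"steps": [[[0, 0, -0.5, 0, 0, 0, 0], [0, 0, -1, 0, 0, 0, 0], [0, 0, -5, 0, 0, 0, 0], [0, 0, -5, 0, 0, 0, 0], [-5, 0, 0, 0, 0, 0, 0], [-5, 0, 0, 0, 0, 0, 0], [-5, 0, 0, 0, 0, 0, 0], [0, 0, 0, 0, 0, 0, 0]]]}}

```text
t: 34.42
tcp_pos: [507.0, -32.3, 336.0]
eef_rot: [3.142, 0.001, -0.206]
force: [0.8, -0.0, 0.3]
grip_width: 0.3
grip_force: 0.0
```

```bash
python3 - 2>/dev/null <<'E'
from h import *
st();a,_=cap('scene','s15');ball('s15');f=L('s15')
P=np.array([pf(world(f,u,v,d=f['d'][v,u])) for v in range(160,280) for u in range(190,260) if f['d'][v,u]>0])
k=(abs(P[:,0])<20)&(abs(P[:,1])<20)&(P[:,2]>200);print('knob',np.percentile(P[k,2],[80,90,95]))
cv2.imwrite('pics/c9.png',cv2.resize(a[170:300,180:310],None,fx=4.5,fy=4.5,interpolation=3))
E
```

```text
t 34.42 press [-152.3    0.6  336. ] rot [ 3.142e+00  1.000e-03 -2.060e-01] F [ 0.8 -0.   0.3] w 0.3 j [-0.14  0.01  1.24 -0.    1.9   1.64]
s15 42 [ 30.95  50.6  229.35]
knob [228.1  228.7  229.27]
```

View pics/c9.png

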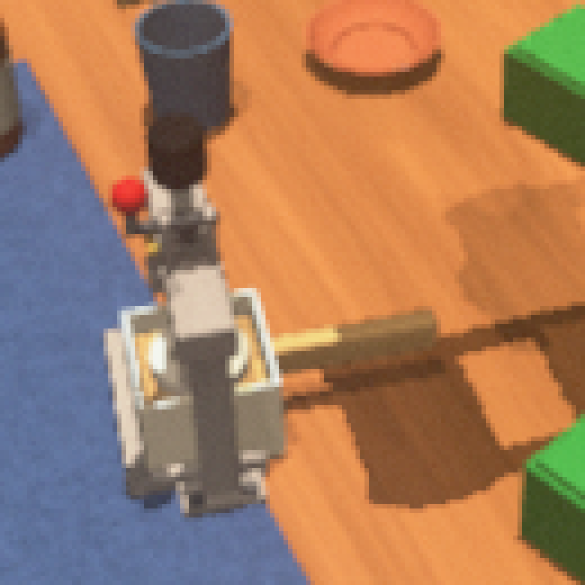

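The picture shows the tub against the back stop, the plate down on the lid inside the rim at (200,360), and the red ball seated on the +y side at (129,195). The knob top stands at 228 mm, about 21 mm of lid travel. I hand it in.

```bash
python3 -c "
from h import *
print(order.close_job())"
```

```text
the job is handed in; nothing more can be done
None
```

The tub is home against the back stop, and the ratchet holds the plate pressed on the lid after a push of about 20 N on the knob; I handed the job in at about 34 s, and no verdict came back.

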